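Close a dosing pump head and hold its priming key home

TASK

On the detergent dosing unit that lies on its back on the table, first swing the clear cover of the open pump head fully shut. Then take the priming key (the one with the flat wing grip) from the tool block, put it down through the hole in that cover, turned so that its splines mesh with the slots of the rotor hub, slide it fully home in the hub and press it all the way down against the hub's spring. Finish while still gripping the key and holding it pressed down, cover shut, and leave everything else where it stands.

Things in the scene. Friction and masses are not known exactly. Their poses are not given: they have to be found in the camera images.
- unit: Detergent dosing unit lying on its back, fixed: white and grey box 210 (x) x 300 (y) x 90 mm (z), origin at the centre of its underside. Two black pump heads, 130 mm square, stand side by side along y on its top face, 146 mm between centres. With the covers shut nothing on it is higher than 138 mm above the table.
- pump: The open pump head, left or right, to be closed and primed. Fixed. Origin on the rotor axis at the head's underside, 90 mm above the table; its x axis points from the cover's hinge (robot side) to where the cover's free edge will lie.
- pump2: The other pump head, whose cover is already shut; not to be used. Origin as for the open head.
- cover (a joint): Angle of the open head's clear cover in rad: 0 shut (stop), grows as it swings up, at most 1.5; starts at 0.8 to 1.2. Stiff hinge, 0.16 N m: it stays where it is left and must be pushed down all the way. Plate 130 x 130 x 5 mm with a 44 mm round hole at its centre, over the rotor axis; shut, its upper face is 131 mm above the table.
- cover_hinge (a point): Middle of the cover's hinge side, on its outer face (upper when shut). The hinge line is along the head's y, 5 mm from here towards the inner face, at 65 mm from the rotor axis, on the robot's side.
- cover_edge (a point): Middle of the cover's free edge, on its outer face, 130 mm from cover_hinge. Its x axis points out of the edge, z out of the outer face, y along the hinge. A finger lip 45 mm wide and 10 mm thick reaches 15 mm beyond the edge and stands 3 mm proud of the outer face.
- hub (a joint): How far the rotor hub is pressed down, in m: 0 up, 0.006 fully down on its stop. Its spring takes 4 N to start and 10 N at the bottom and lifts it again when let go. Pressed, it takes the motor gear out of mesh.
- hub_mouth (a point): Centre of the aluminium hub's socket mouth, on the rotor axis, 120 mm above the table with the hub up. Socket 16 mm deep with four slots 7.4 mm wide, reaching 13.2 mm from the axis, along this point's +-x and +-y (level axes); the four teeth between start 8.8 mm from the axis. The rotor's four white rollers lie in line with the slots. The rotor stands at any angle; the key cannot turn it.
- key: Priming key, 110 g, upright in the tool block. Origin at the centre of its tip, z up. 87 mm tall: splined steel end (0-27 mm above the tip), stem 18 mm thick (27-55 mm), black wing grip 60 mm long (key x) x 16 mm thick (key y) x 32 mm high (55-87 mm), with a 24 mm collar just under it.
- key_tip (a point): Centre of the key's tip, 30 mm above the table while in the block. The splined end has four ribs 5 mm thick, reaching 12 mm from the axis, along key +-x and +-y (in line with and across the wing), on a 14 mm core; the lowest 4 mm are a lead, 3.4 mm thick and 10.5 mm from the axis. It meshes in any quarter turn.
- block: Tool block, fixed, left or right of the dosing unit: grey, 135 (x) x 55 (y) x 60 mm (z), origin at the centre of its underside, with two round holes 28 mm wide and 30 mm deep, 40 mm either side of its middle along x. The key stands loosely in one, a stubby screwdriver in the other.
- driver: Stubby screwdriver with a round black handle, 30 mm thick, 90 mm long, upright in the other hole of the tool block (top 120 mm above the table), origin at its lower end. Bystander.
- tray: Bystander: grey parts tray 150 x 110 x 35 mm with spare rollers, on the other side of the unit from the tool block. Origin under its centre.
- spare: Bystander: spare rotor disc with four rollers, 92 mm in diameter and 22 mm high, lying between the robot and the unit. Origin under its centre.
- scoop: Bystander: clear measuring cup 72 mm wide and 60 mm high between the robot and the unit. Origin under its centre.
- wrench: Bystander: wrench 170 mm long lying beyond the unit.
- mug: Bystander: white mug, 80 mm wide, 90 mm high, beyond the unit. Origin under its centre.
- stainjar: Bystander: white jar, 72 mm wide, 110 mm high, beyond the unit. Origin under its centre.
- brush: Bystander: flat brush with a wooden handle, 200 mm long, lying beyond the unit.
Mind the look-alikes: they are no part of the job. Leave any purple look-alike of the key alone.

How it is judged:
By the outcome, as a careful person would: the job done as asked, in the order asked, and still so for the second after the job is handed in, while the arm keeps its last pose, push and grip.
It also fails if it takes over 61 s, if anything falls off the work surface, if the arm or the gripper's body presses on something with over 40 N, if the wrist force passes 120 N, or if a joint passes its speed limit or range.

ROBOT

A 7-joint arm with a two-finger parallel gripper is mounted at the origin on the work surface. World frame = base frame: x ahead of the robot, y to its left, z up, the work surface at z = 0. Lengths are in m, angles in rad, forces in N, time in s.
With the tool pointing down it reaches from about 0.425 to 0.925 m from the base axis. Payload 6.8 kg.
Tool frame: the origin (TCP) lies at the very end of the fingers, on their centre line; the grasp point (between the pads) lies 19 mm behind it (r.tcp_to_grasp is the distance from the TCP to the grasp point, in m); z points along the fingers, y is the line along which they close (so a half turn about z gives the same grasp; the last joint's range is limited). The gripper opens to 85 mm and grips with 20 to 120 N. Pads are 22 mm wide; open, the fingers measure 114 mm over their backs; the gripper's body (76 mm by 85 mm) begins 54 mm behind the grasp point. The pads swing forward as they close: fully open they stand 13 mm farther back than shut.
Start: joints at [1.098, 0.477, 0.022, 1.555, -0.011, 1.109, -0.083], TCP at [0.241, -0.631, 0.231] pointing down, gripper open.
Joint ranges: [-2.96, 2.96], [-0.34, 2.1], [-1.41, 1.46], [0.24, 2.44], [-1.37, 4.51], [0.17, 1.92], [-2.96, 2.96]. Speed limits (rad/s): [2.39, 2.39, 3.14, 3.14, 3.14, 3.14, 3.14].

INTERFACE

Orientations are given as a rotation vector (axis times angle).
In Python, from bench import r gives the robot as it stands.
- The arm moves only by the tool step_arm, never from a script. Its argument "moves" is a list of rows, each a list of 7 numbers: the shift along the tool's x, y, z in mm, then the turn, a rotation vector about the tool's x, y, z in rad, then the finger opening in mm, from 0 to 85.4. A call has 1 to 8 rows; each row is the pose to reach, as a shift and turn from the pose commanded when the call began, along the tool's axes at that moment; what a row does not reach only later rows make up. A row lasts 1/10 s, in which the tool goes at most 50 mm and 8.59 degrees, less where a joint would pass 70% of its speed; a pose out of reach is approached as far as the arm can. A call with a gripper value outside its range is refused whole. The fingers move at their own pace and stop on an object; "grip_force" is the grip in N (left out, the last holds). Time passes only in rows, so rows that repeat a pose let the fingers close. It gives the time, the measured TCP pose, the force, the opening and the grip force at its end, in the units of the state.
- r.get_obs(): the state, without advancing time (a new reading comes with each control period).
- r.grab_frame(name): name is "scene" or "top" or "wrist"; returns a dict with "image" (384x512x3 uint8, red, green, blue), "depth" (384x512 float32, m along the optical axis (not along the pixel's ray), 0 where there is no reading), "mtx" (3x3 intrinsics, pixels), "rvec" (rotation vector, rad) and "tvec" (3), from world to camera coordinates, as OpenCV has them. Camera axes: x right, y down, z forward; pixel columns grow to the right and rows downward; lengths in m; the calibration is good to about 2 mm. A picture is of the moment at which its call begins.
- r.hand_in(): hands the job in; it is judged then, once.
The state is a dict: "clock": time; "joints": joint angles; "qvel": joint speeds; "tau": joint torques, N m; "tcp_pos": TCP position; "orientation": TCP orientation; "contact_force": force on the tool from outside, world axes, zero at the start; "moment": the same for the moment, N m; "grip_width": finger opening in m; "gripper_force": force on a finger pad.
Only numpy, scipy, OpenCV 4.12 (cv2) and the standard library are available. Lean on these libraries where they do the work, as an engineer would, in place of code of your own. Each camera call takes 0.05 s, during which the arm holds its last target. There are 200 camera calls.

## Working session

There is one attempt and no reset: what is moved stays moved. The work goes in short steps, Python scripts to look and compute and a tool call to move; the robot and the scene stay as the last step left them, time stands still between calls to the robot, and variables do not carry over. Pictures are saved under pics/ and viewed, at most 10 in all, crops included, and the job is handed in when it is done.

Besides the shell and the picture viewer there is one more tool, called after ">>>" by a JSON object that holds its "fn" and its "kwargs", one argument or row to a line. step_arm: Moves the arm, as the interface text tells. Its arguments: {"type":"object","properties":{"moves":{"type":"array","items":{"type":"array","items":{"type":"number"}}},"grip_force":{"type":"number"}},"required":["moves"]}

```bash
mkdir -p pics; ls; cat > h.py <<'E'
import numpy as np,cv2
from bench import r
from scipy.spatial.transform import Rotation as R
def grab(n):
    f=r.grab_frame(n); Rm=cv2.Rodrigues(np.array(f['rvec'],float))[0]; f['R']=Rm; f['t']=np.array(f['tvec'],float).ravel(); f['K']=np.array(f['mtx']); f['C']=-Rm.T@f['t']; return f
def pts(f):
    d=f['depth'];v,u=np.indices(d.shape); K=f['K']
    c=np.stack([(u-K[0,2])/K[0,0]*d,(v-K[1,2])/K[1,1]*d,d],-1)
    P=(c-f['t'])@f['R']; P[d==0]=np.nan; return P
def ray(f,uv,z):
    uv=np.atleast_2d(uv).astype(float); d=np.c_[uv,np.ones(len(uv))]@np.linalg.inv(f['K']).T@f['R']
    return f['C']+d*((z-f['C'][2])/d[:,2])[:,None]
def proj(f,P):
    c=np.atleast_2d(P)@f['R'].T+f['t']; p=c@f['K'].T; return p[:,:2]/p[:,2:]
def save(f,n,box=None,s=1):
    im=f['image'][:,:,::-1]
    if box: im=im[box[1]:box[3],box[0]:box[2]]
    cv2.imwrite('pics/'+n,cv2.resize(im,None,fx=s,fy=s,interpolation=cv2.INTER_CUBIC))
def totool(dw):
    o=r.get_obs(); return R.from_rotvec(o['orientation']).inv().apply(dw)
E
python3 - <<'E'
from h import *
for n in('top','scene'):
    f=grab(n); save(f,n+'0.png',s=1.5); np.savez(n+'0.npz',**f); print(n,f['C'],f['K'][0,0],f['R'][2])
print(r.get_obs()); print(r.tcp_to_grasp)
E
```

```text
pics
top [0.4839822  0.02437024 1.39083029] 432.604960722106 [ 0.06672224  0.02617086 -0.99742831]
scene [1.37233131 0.57147567 0.93403573] 457.0528218953531 [-0.62501394 -0.41583174 -0.66063722]
{'clock': 0.1, 'joints': array([ 1.09789432,  0.47769625,  0.02234597,  1.55637605, -0.01147095,
        1.10926975, -0.08310676]), 'qvel': array([-9.02267545e-05, -2.07838962e-03,  1.72102693e-03, -1.68396002e-03,
        1.30250560e-03,  3.31179409e-04, -9.79799857e-04]), 'tau': array([ 4.53014058e-03, -5.97758138e+01,  1.61363292e+00, -2.81956708e+01,
        1.28257499e-02,  5.01949573e-03,  7.90048534e-05]), 'tcp_pos': array([ 0.24060416, -0.63008841,  0.23042729]), 'orientation': array([-3.08793441e+00, -5.69609758e-01,  6.83166794e-04]), 'contact_force': array([-0.4876454 ,  0.82055604, -0.69735242]), 'moment': array([-0.01202629, -0.01485746,  0.00591557]), 'gripper_force': 0.0, 'grip_width': 0.08519465037068762}
0.0187
```

View pics/top0.png

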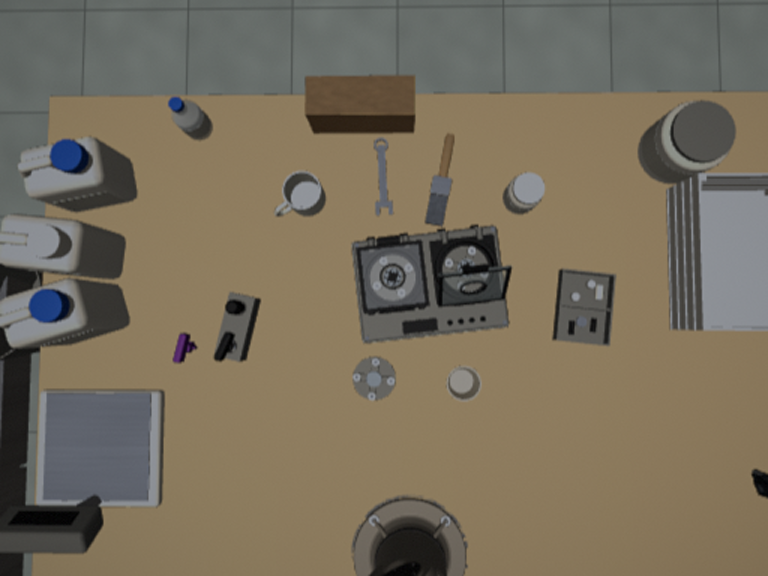

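View pics/scene0.png

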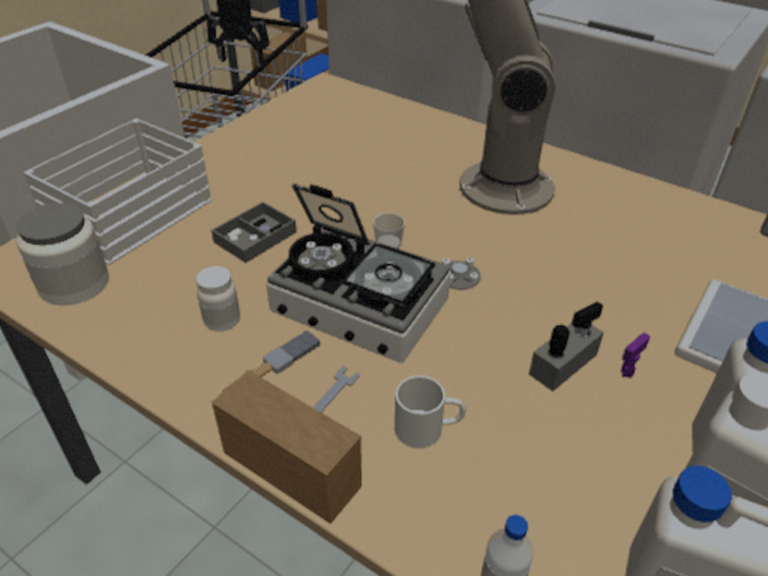

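The top view shows the open pump head on the right (cover edge around px (475,270)) and the shut head on the left (390,275). The tool block is at (237,327), with the key at its near end (228,345), the screwdriver at (235,307), and a purple look-alike outside it at (183,347). The scene view agrees.

```bash
python3 - <<'E'
from h import *
f=dict(np.load('top0.npz')); P=pts(f); z=P[...,2]
def rect(m,n):
    m=cv2.morphologyEx(m.astype(np.uint8),cv2.MORPH_OPEN,np.ones((3,3)))
    k,l,s,c=cv2.connectedComponentsWithStats(m)
    for i in range(1,k):
        if s[i,4]<60: continue
        q=P[l==i]; rr=cv2.minAreaRect(q[:,:2].astype(np.float32)*1000); print(n,c[i]*1.5,s[i,4],np.round(np.r_[rr[0],rr[1],rr[2]],1),'z',np.round(np.percentile(q[:,2],[5,50,95]),3))
reg=(P[...,0]>.3)&(P[...,0]<1.0)&(abs(P[...,1])<.65)
rect(reg&(z>.075)&(z<.16),'unit')
rect(reg&(z>.045)&(z<.075),'block')
rect(reg&(z>.075)&(z<.16)&(P[...,1]>.2),'tools')
rect(reg&(z>.145),'cover')
rect(reg&(z>.124)&(z<.137),'c131')
g=cv2.cvtColor(f['image'],cv2.COLOR_RGB2GRAY)
for p in [(.6,.0,.131),(.5,0,0),(.5,.3,0)]: print(p,proj(f,p)*1.5)
save(f,'topz.png',(140,140,350,270),3.8)
s=dict(np.load('scene0.npz')); save(s,'scz.png',(170,110,410,270),3.2)
E
```

```text
unit [359.46535948  97.7869281 ] 2295 [936.9 102.8 219.9  82.4  89.9] z [0.094 0.13  0.134]
unit [187.50946372 114.69085174] 317 [909.2 457.7  49.3  59.3  50. ] z [0.081 0.109 0.149]
unit [689.06164948 207.09587629] 2425 [ 699.9 -583.9  440.5  150.     9. ] z [0.083 0.127 0.153]
unit [110.15987124 176.97103004] 466 [780.4 606.5  49.7 111.9  69.5] z [0.081 0.118 0.155]
unit [525.91666667 189.04666667] 450 [ 751.  -230.7   63.    64.8    2.9] z [0.082 0.109 0.114]
unit [100.88928571 252.11785714] 420 [624.9 625.1  28.3 101.4  78.4] z [0.081 0.12  0.156]
unit [423.50794748 282.97313407] 5788 [565.  -36.9 206.8 295.4   6.9] z [0.087 0.102 0.136]
unit [103.01398601 307.10839161] 429 [511.1 615.3  42.6 107.3  80. ] z [0.079 0.118 0.154]
unit [233.37878788 305.68181818] 99 [517.7 354.5  29.6  27.1  89.2] z [0.094 0.117 0.125]
unit [223.94178082 345.29794521] 146 [438.4 371.1  20.4  59.1  65.3] z [0.09  0.115 0.121]
unit [179.43396226 346.57075472] 106 [434.9 467.9  17.   59.3  75. ] z [0.082 0.087 0.091]
block [654.88541667 158.36458333] 144 [ 825.8 -505.4  108.7   27.2   27.3] z [0.047 0.0
[... 1424 characters left out ...]
495362 162.78478664] 1078 [789.3 618.2  62.4 106.   89.2] z [0.155 0.19  0.243]
cover [ 72.01010587 244.9518768 ] 1039 [627.3 629.7  39.9  99.2  89.3] z [0.156 0.216 0.272]
cover [472.81465039 281.3390677 ] 901 [ 558.6 -111.    55.2  129.6    7.1] z [0.154 0.212 0.258]
cover [ 71.70125523 305.86945607] 1195 [5.153e+02 6.239e+02 1.046e+02 5.210e+01 1.000e-01] z [0.157 0.217 0.273]
c131 [359.34997386  94.30710925] 1913 [936.9 103.2 219.   82.4  89.9] z [0.126 0.13  0.135]
c131 [391.64903846 274.8661859 ] 1872 [580.8  38.4 149.6 130.2   6.7] z [0.127 0.131 0.135]
(0.6, 0.0, 0.131) [[411.28765759 262.70604697]]
(0.5, 0, 0) [[410.21744216 314.90649523]]
(0.5, 0.3, 0) [[270.60896596 314.83354276]]
```

View pics/topz.png

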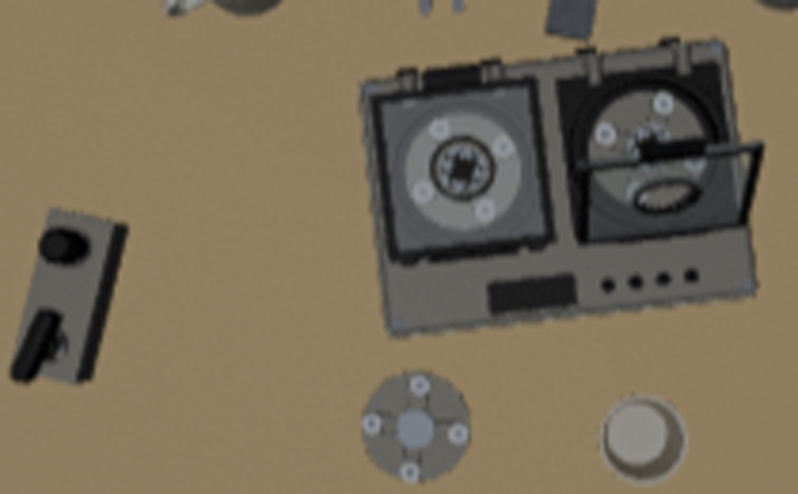

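```bash
python3 - <<'E'
from h import *
f=dict(np.load('top0.npz')); P=pts(f)
yaw=np.deg2rad(6.9); c,s=np.cos(yaw),np.sin(yaw); Rz=np.array([[c,-s],[s,c]])
U=np.array([.565,-.0369]); pump=U+Rz@[.020,-.073]; print('pump',pump)
L=np.dstack([(P[...,:2]-pump)@Rz,P[...,2]])  # local
m=(P[...,2]>.15)&(abs(L[...,1])<.08)&(abs(L[...,0])<.15)
q=L[m]
a=np.polyfit(q[:,0],q[:,2],1); print('fit',a,'ang',np.arctan(a[0]),'res',np.std(q[:,2]-np.polyval(a,q[:,0])))
print(np.round([q.min(0),q.max(0)],3), 'z at hinge x=-.065', np.polyval(a,-.065))
print(q[np.argsort(-q[:,2])[:5]])
# block frame check; rollers px (crop->full)
for (u,v) in [(605,133),(664,103)]:
    w=ray(f,(140+u/3.8,140+v/3.8),.118)[0]; l=(w[:2]-pump)@Rz; print(l,np.hypot(*l),np.rad2deg(np.arctan2(*(w[:2]-pump)[::-1])))
for (u,v) in [(440,128),(505,148),(422,191),(484,210),(462,168)]:
    print('pump2',(ray(f,(140+u/3.8,140+v/3.8),.12)[0][:2]-pump)@Rz)
o=r.get_obs(); M=R.from_rotvec(o['orientation']).as_matrix(); print(M.round(3))
tgt=np.r_[pump+Rz@[-.02,0],.30]; print(tgt, totool(tgt-o['tcp_pos'])*1000)
E
```

```text
pump [ 0.59362514 -0.10696855]
fit [2.23725169 0.28737419] ang 1.1504591897109386 res 0.00411012361780637
[[-0.063 -0.065  0.15 ]
 [-0.007  0.065  0.264]] z at hinge x=-.065 0.1419528315457739
[[-0.01302966  0.00493808  0.2639992 ]
 [-0.01426775 -0.00541365  0.26365706]
 [-0.01039499  0.00453186  0.26343057]
 [-0.00778617  0.00417301  0.26324882]
 [-0.01492857  0.01032202  0.2630983 ]]
[0.01177524 0.03186828] 0.03397415563231343 76.62087613020812
[ 0.02939402 -0.01639778] 0.03365850884347508 -22.25544437674798
pump2 [0.03103494 0.1584167 ]
pump2 [0.00944388 0.11026135]
pump2 [-0.0159236   0.17811842]
pump2 [-0.03633129  0.13224409]
pump2 [-0.00194499  0.14521044]
[[ 0.934  0.357 -0.001]
 [ 0.357 -0.934  0.001]
 [-0.    -0.002 -1.   ]]
[ 0.57376999 -0.10937129  0.3       ] [ 497.01340071 -367.68980725  -69.05097687]
```

>>> {"fn": "step_arm", "kwargs": {
  "moves": [
    [0,0,-50,0,0,0,85],
    [40,-30,-80,0,0,0.12,0],
    [70,-60,-80,0,0,0.244,0],
    [110,-90,-80,0,0,0.244,0],
    [150,-120,-80,0,0,0.244,0],
    [190,-155,-80,0,0,0.244,0],
    [225,-185,-80,0,0,0.244,0],
    [260,-213,-80,0,0,0.244,0]
  ]
}}

```text
clock: 0.9
tcp_pos: [0.4083, -0.3363, 0.3111]
orientation: [-3.135, -0.191, 0.0]
contact_force: [1.2, -1.0, -0.2]
grip_width: 0.0001
gripper_force: 0.0
```

>>> {"fn": "step_arm", "kwargs": {
  "moves": [
    [30,-40,0,0,0,0,0],
    [60,-80,5,0,0,0,0],
    [90,-120,10,0,0,0,0],
    [120,-160,11,0,0,0,0],
    [150,-204,11,0,0,0,0],
    [150,-204,11,0,0,0,0]
  ]
}}

```text
clock: 1.5
tcp_pos: [0.5344, -0.1102, 0.3001]
orientation: [-3.131, -0.207, -0.002]
contact_force: [0.0, -0.3, -0.9]
grip_width: 0.0001
gripper_force: 0.0
```

```bash
python3 - <<'E'
from h import *
f=grab('wrist'); np.savez('w0.npz',**f); o=r.get_obs(); print(o['tcp_pos'],o['orientation'],o['joints'].round(2),f['C'])
yaw=.1204; c,s=np.cos(yaw),np.sin(yaw); Rz=np.array([[c,-s],[s,c]]); pump=np.array([.5936,-.107])
print('local',(o['tcp_pos'][:2]-pump)@Rz)
save(f,'w0.png',s=1.5)
E
```

```text
[ 0.5333382  -0.11344098  0.29991407] [-3.13325069e+00 -2.01747969e-01  4.50003174e-05] [ 0.33  0.22 -0.27  1.77  0.06  1.16 -1.41] [ 0.60202338 -0.10205276  0.4427602 ]
local [-0.06059917  0.00084365]
```

View pics/w0.png

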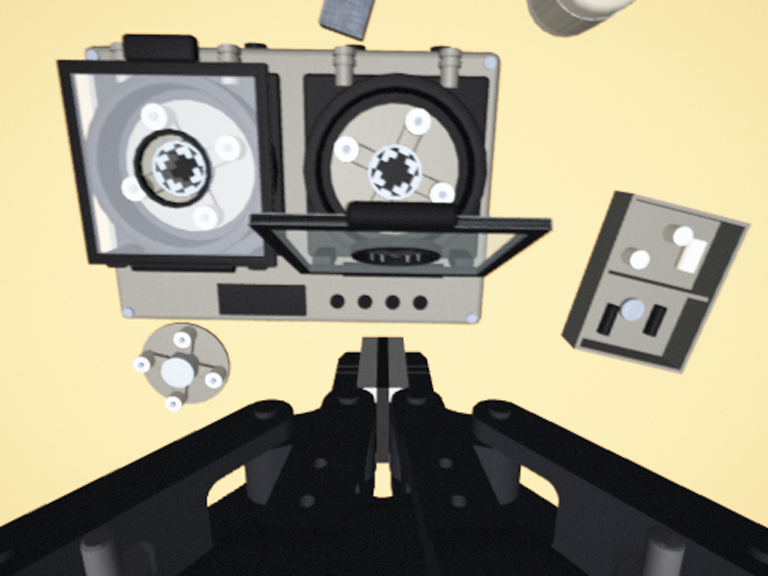

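The wrist view shows the open hub at (395,172), with rollers at (346,149), (418,121) and (442,193). The cover's free edge lies along row 222, and the fingers are closed on its robot side. I'll measure the hub position from this view.

```bash
python3 - <<'E'
from h import *
f=dict(np.load('w0.npz')); P=pts(f)
def blobs(hc):
    g=cv2.cvtColor(f['image'],cv2.COLOR_RGB2GRAY).astype(int)
    for (u,v) in [(346,149),(418,121),(442,193)]:
        u,v=u/1.5,v/1.5; print('z', np.nanmedian(P[int(v)-2:int(v)+3,int(u)-2:int(u)+3,2]))
blobs(0)
hub=ray(f,(395/1.5,172/1.5),.12)[0]; print('hub',hub)
w=[ray(f,(u/1.5,v/1.5),.119)[0] for u,v in [(346,149),(418,121),(442,193)]]
for x in w: d=x[:2]-hub[:2]; print(np.hypot(*d),np.rad2deg(np.arctan2(d[1],d[0]))%90)
d=w[0]-w[2]; print('pair',np.rad2deg(np.arctan2(d[1],d[0]))%90, (w[0]+w[2])/2)
print('depth near hub', np.nanmedian(P[108:122,256:271,2]))
E
```

```text
z 0.12104656226754967
z 0.12112891283545155
z 0.12090944065888938
hub [ 0.58999662 -0.11159757  0.12      ]
0.03617807076173691 73.18598035007209
0.036007056639597405 73.10363628227198
0.035332297930711236 74.14355521936884
pair 73.65910490203434 [ 0.59040227 -0.11127581  0.119     ]
depth near hub 0.10413477396081137
```

>>> {"fn": "step_arm", "kwargs": {
  "moves": [
    [5,0,30,0,0,0,0],
    [15,0,50,0,0,0,0],
    [35,0,65,0,0,0,0],
    [55,0,85,0,0,0,0]
  ]
}}

```text
clock: 1.95
tcp_pos: [0.5867, -0.1139, 0.2151]
orientation: [3.135, 0.185, 0.0]
contact_force: [-0.4, -0.5, 1.5]
grip_width: 0.0003
gripper_force: 0.9
```

>>> {"fn": "step_arm", "kwargs": {
  "moves": [
    [18,0,13,0,0,0,0],
    [34,0,28,0,0,0,0],
    [42,0,42,0,0,0,0],
    [47,0,58,0,0,0,0],
    [50,0,70,0,0,0,0],
    [51,0,78,0,0,0,0],
    [51,0,81,0,0,0,0],
    [51,0,83,0,0,0,0]
  ]
}}

```text
clock: 2.75
tcp_pos: [0.6369, -0.1056, 0.1323]
orientation: [3.136, 0.189, -0.001]
contact_force: [-1.2, 0.1, 1.6]
grip_width: -0.0001
gripper_force: 0.4
```

>>> {"fn": "step_arm", "kwargs": {
  "moves": [
    [0,0,1,0,0,0,0],
    [0,0,2,0,0,0,0],
    [0,0,3,0,0,0,0],
    [0,0,3,0,0,0,0]
  ]
}}

```text
clock: 3.15
tcp_pos: [0.6374, -0.1055, 0.131]
orientation: [3.136, 0.189, 0.001]
contact_force: [-2.9, -0.3, 9.2]
grip_width: 0.0001
gripper_force: 4.6
```

>>> {"fn": "step_arm", "kwargs": {
  "moves": [
    [0,0,-40,0,0,0,0],
    [0,0,-80,0,0,0,0],
    [0,-40,-130,0,0,0,0],
    [-20,-80,-150,0,0,0.1,0],
    [-40,-125,-150,0,0,0.2,0],
    [-55,-170,-150,0,0,0.3,0],
    [-65,-215,-150,0,0,0.4,0],
    [-75,-260,-150,0,0,0.5,0]
  ]
}}

```text
clock: 3.95
tcp_pos: [0.5304, 0.1454, 0.2802]
orientation: [-3.083, 0.598, -0.003]
contact_force: [1.3, 0.6, 0.7]
grip_width: -0.0001
gripper_force: 0.0
```

```bash
python3 - <<'E'
from h import *
o=r.get_obs(); M=R.from_rotvec(o['orientation']).as_matrix(); print(o['tcp_pos'],M[:,0],o['joints'].round(2))
print(totool(np.array([.438,.371,.27])-o['tcp_pos'])*1000, 'turn',np.arctan2(M[1,0],M[0,0])+np.deg2rad(24.7))
f=grab('top'); P=pts(f); hub=np.array([.59,-.1114])
yaw=.1204; c,s=np.cos(yaw),np.sin(yaw); Rz=np.array([[c,-s],[s,c]])
L=(P[...,:2]-hub)@Rz; m=(abs(L[...,0])<.08)&(abs(L[...,1])<.065); print('z pct over cover',np.nanpercentile(P[m][:,2],[5,50,95,100]))
E
```

```text
[0.53044996 0.14539317 0.2801765 ] [ 0.9274122  -0.37403803  0.00146715] [-0.12  0.24 -0.31  1.78  0.08  1.12 -2.41]
[-170.13968884 -174.64070468   10.10486037] turn 0.04773659267909147
z pct over cover [0.08988899 0.13044158 0.13530247 0.13914882]
```

>>> {"fn": "step_arm", "kwargs": {
  "moves": [
    [-20,-20,0,0,0,-0.14,85],
    [-40,-40,0,0,0,-0.28,85],
    [-60,-60,0,0,0,-0.42,85],
    [-80,-80,0,0,0,-0.56,85],
    [-105,-105,0,0,0,-0.7,85],
    [-130,-130,0,0,0,-0.84,85],
    [-150,-155,0,0,0,-0.98,85],
    [-170,-175,0,0,0,-1.12,85]
  ]
}}

```text
clock: 4.8
tcp_pos: [0.4379, 0.3707, 0.2798]
orientation: [-2.924, -1.147, -0.002]
contact_force: [0.4, -0.8, 0.0]
grip_width: 0.0853
gripper_force: 0.0
```

>>> {"fn": "step_arm", "kwargs": {
  "moves": [
    [0,0,0,0,0,-0.14,85],
    [0,0,0,0,0,-0.28,85],
    [0,0,0,0,0,-0.42,85],
    [0,0,0,0,0,-0.56,85],
    [0,0,0,0,0,-0.7,85],
    [0,0,0,0,0,-0.84,85],
    [0,0,0,0,0,-0.98,85],
    [0,0,0,0,0,-1.12,85]
  ]
}}

```text
clock: 5.6
tcp_pos: [0.4386, 0.369, 0.2796]
orientation: [1.869, 2.525, 0.001]
contact_force: [0.2, 0.6, 0.5]
grip_width: 0.0851
gripper_force: 0.0
```

>>> {"fn": "step_arm", "kwargs": {
  "moves": [
    [0,0,0,0,0,-0.14,85],
    [0,0,0,0,0,-0.28,85],
    [0,0,0,0,0,-0.42,85],
    [0,0,0,0,0,-0.56,85],
    [0,0,0,0,0,-0.7,85],
    [0,0,0,0,0,-0.84,85],
    [0,0,0,0,0,-0.84,85]
  ]
}}

```text
clock: 6.3
tcp_pos: [0.4386, 0.3689, 0.2794]
orientation: [-0.685, -3.066, -0.001]
contact_force: [0.2, 0.4, -0.5]
grip_width: 0.0849
gripper_force: 0.0
```

```bash
python3 - <<'E'
from h import *
o=r.get_obs(); M=R.from_rotvec(o['orientation']).as_matrix(); print(o['tcp_pos'],M[:,0],o['joints'].round(2),np.rad2deg(np.arctan2(M[1,0],M[0,0])))
f=grab('wrist'); np.savez('w1.npz',**f); save(f,'w1.png',s=1.5)
P=pts(f); z=P[...,2]; g=f['image'].max(2)
near=np.hypot(P[...,0]-.438,P[...,1]-.371)<.05
m=cv2.morphologyEx((near&(z>.105)&(z<.124)).astype(np.uint8),cv2.MORPH_OPEN,np.ones((3,3)))
q=P[m>0]; print(len(q),cv2.minAreaRect(q[:,:2].astype(np.float32)*1000),np.percentile(q[:,2],[5,50,95]))
print(np.argwhere(m>0).mean(0)[::-1]*1.5)
E
```

```text
[0.43864554 0.36886879 0.27941031] [-9.04985957e-01  4.25441431e-01  8.52729516e-05] [-0.06  0.42 -0.97  1.7   0.37  1.22  0.  ] 154.821392173104
907 ((435.87847900390625, 369.58184814453125), (15.983136177062988, 59.74940490722656), 66.73593139648438) [0.11377165 0.11663463 0.11812245]
[381.41179713 248.54189636]
```

View pics/w1.png

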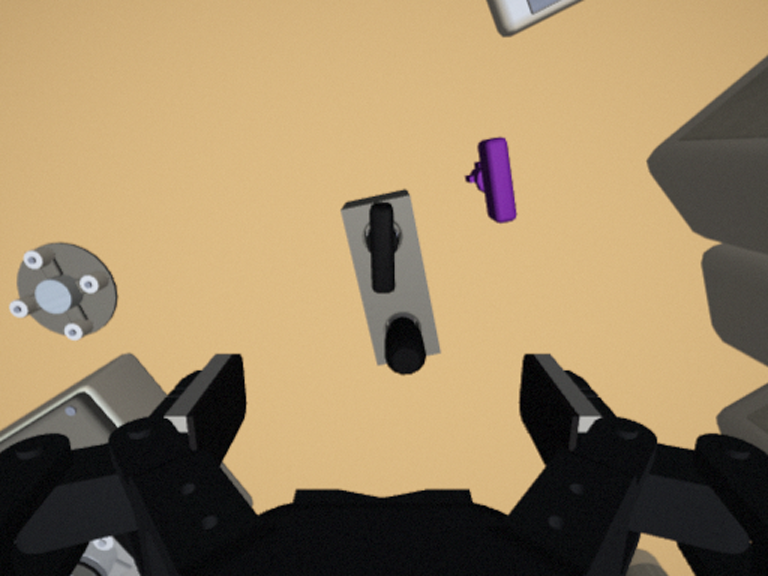

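The wrist view shows the key's wing at (381,248), centred between the fingers, with the driver at (405,345) and the purple look-alike clear at (498,180). Next I descend and grip.

>>> {"fn": "step_arm", "kwargs": {
  "moves": [
    [3,0,45,0,0,-0.033,70],
    [3,-0.5,90,0,0,-0.033,70],
    [3,-0.5,130,0,0,-0.033,60],
    [3,-0.5,160,0,0,-0.033,50],
    [3,-0.5,180,0,0,-0.033,45],
    [3,-0.5,188,0,0,-0.033,40],
    [3,-0.5,188,0,0,-0.033,40]
  ]
}}

```text
clock: 7.05
tcp_pos: [0.4352, 0.3695, 0.0907]
orientation: [-0.639, -3.075, 0.002]
contact_force: [-0.2, -0.4, 0.4]
grip_width: 0.04
gripper_force: 0.0
```

>>> {"fn": "step_arm", "kwargs": {
  "grip_force": 80,
  "moves": [
    [0,0,0,0,0,0,25],
    [0,0,0,0,0,0,10],
    [0,0,0,0,0,0,10],
    [0,0,0,0,0,0,10],
    [0,0,0,0,0,0,10]
  ]
}}

```text
clock: 7.55
tcp_pos: [0.4363, 0.3708, 0.0929]
orientation: [0.636, 3.075, 0.003]
contact_force: [-0.9, -0.7, 6.5]
grip_width: 0.0148
gripper_force: 79.1
```

>>> {"fn": "step_arm", "kwargs": {
  "moves": [
    [0,0,-10,0,0,0,10],
    [0,0,-35,0,0,0,10],
    [0,0,-75,0,0,0,10],
    [0,0,-120,0,0,0,10],
    [0,0,-150,0,0,0,10],
    [0,0,-150,0,0,0,10]
  ]
}}

```text
clock: 8.15
tcp_pos: [0.4366, 0.3722, 0.2466]
orientation: [0.635, 3.072, 0.01]
contact_force: [-0.2, 1.2, -1.5]
grip_width: 0.0145
gripper_force: 78.7
```

```bash
python3 - <<'E'
from h import *
o=r.get_obs(); M=R.from_rotvec(o['orientation']).as_matrix(); t=o['tcp_pos']; print(t,M[:,0],o['grip_width'],o['contact_force'])
for n in('top','scene','wrist'):
    f=grab(n); np.savez(n+'2.npz',**f); print(n,proj(f,t))
    P=pts(f)
    D=np.hypot(P[...,0]-t[0],P[...,1]-t[1]); m=(D<.04)&(P[...,2]>t[2]-.1)&(P[...,2]<t[2]-.005)
    print(m.sum(), np.nanpercentile(P[m][:,2],[1,5,50]) if m.sum()>5 else '')
f=dict(np.load('scene2.npz')); u,v=proj(f,t)[0].astype(int)
a=f['image'][v-60:v+80,u-70:u+70,::-1]; f=dict(np.load('wrist2.npz'))
b=f['image'][:,:,::-1]
cv2.imwrite('pics/k2.png',np.hstack([cv2.resize(a,(384,384),interpolation=cv2.INTER_CUBIC),cv2.resize(b,(416,312)).copy() if 0 else cv2.copyMakeBorder(cv2.resize(b,(416,312)),0,72,0,0,cv2.BORDER_CONSTANT)]))
E
```

```text
[0.43659975 0.37216697 0.24661916] [-0.91793515  0.39671368 -0.00364816] 0.01449109384530026 [-0.16425744  1.215757   -1.5324896 ]
top [[134.70264431 232.73532011]]
22 [0.18755296 0.18883015 0.20174476]
scene [[403.90940881 167.79512677]]
156 [0.1811834  0.18599481 0.20889416]
wrist [[260.41400456 244.68938473]]
72 [0.20102472 0.2051277  0.2395819 ]
```

View pics/k2.png

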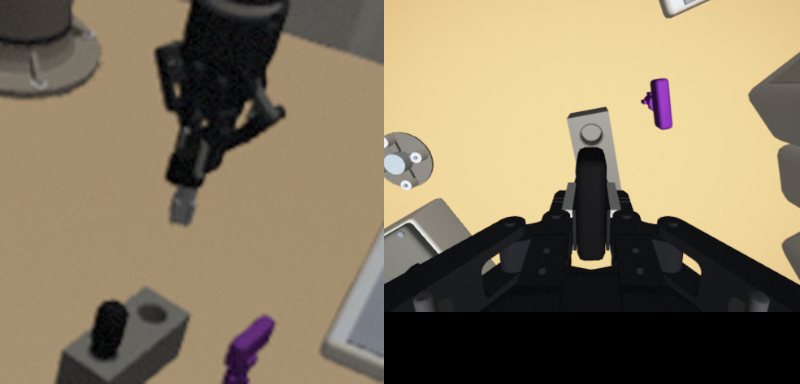

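The key is gripped upright: the scene crop shows the steel tip at (183,210) below the fingers, its hole is empty, and the wing sits between the pads. Next I check its tilt in the grip plane.

```bash
python3 - <<'E'
from h import *
o=r.get_obs(); t=o['tcp_pos']; X=np.array([-.918,.397,0])
for n in('scene','top'):
    f=dict(np.load(n+'2.npz')); im=f['image'].astype(int); 
    for dz in (-.03,-.045,-.06,-.064): print(n,dz,proj(f,t+[0,0,dz]).round(1), 'px/mm toolx',((proj(f,t+[0,0,dz]+X*.01)-proj(f,t+[0,0,dz]))/10).round(2))
    u,v=proj(f,t+[0,0,-.045])[0].astype(int)
    P=pts(f); sat=im.max(2)-im.min(2); 
    D=(np.hypot(P[...,0]-t[0],P[...,1]-t[1])<.04)&(P[...,2]>.16)
    for vv in range(v-8,v+12):
        us=range(u-12,u+13); print(vv,u-12,''.join('%4d'%im[vv,k].mean()+('*' if sat[vv,k]>35 else 'o' if D[vv,k] else ' ') for k in us))
E
```

```text
scene -0.03 [[399.7 178.3]] px/mm toolx [[ 0.29 -0.13]]
scene -0.045 [[398.5 182.9]] px/mm toolx [[ 0.28 -0.13]]
scene -0.06 [[397.2 187.4]] px/mm toolx [[ 0.28 -0.13]]
scene -0.064 [[396.9 188.6]] px/mm toolx [[ 0.28 -0.13]]
174 386  138* 139* 137* 139* 138* 140* 138* 138* 129* 106*  82o  59o  43o  31o  14o   7o   7o   6o  14o  13o  74o 124* 136* 138* 140*
175 386  138* 138* 137* 137* 139* 138* 138* 137* 138* 134* 125*  93   63o  51o  45o  45o  42o  34o  39o  86o 117* 135* 139* 138* 139*
176 386  138* 137* 139* 137* 138* 138* 137* 138* 139* 140* 132*  94o  62o  62o  63o  64o  64o  63o  72o 121* 137* 139* 139* 140* 139*
177 386  138* 138* 139* 138* 140* 140* 139* 138* 139* 135* 108o  71o  61o  60o  67o  66o  74o  76o  92o 128* 138* 139* 139* 138* 138*
178 386  137* 139* 138* 139* 139* 140* 140* 139* 138* 128*  86o  59o  61o  62o  67o  67o  72o  76o 107  132* 140* 139* 137* 138* 138*
179 386  138* 138* 139* 139* 138* 140* 139* 137* 139* 114*  84o  84o  74o  67o  69o  70o  74o  83o 118* 136* 140* 138* 139* 138* 138*
180 386  139* 138* 137* 138* 140* 140* 139* 138* 138* 101o  75o  95o  
[... 4003 characters left out ...]
 110  112  105  104  102  101 
239 129   17    7o   6o   4o   9o  24o  29o  32o  25o  25o  25o  40   61   31   19   24   30   27   51  101  123* 119* 118  113  111 
240 129   28   20   14    8o  18o  34o  47o  50o  45o  42o  39   41   40   22   22   32   38   21   29   95* 125* 127* 127* 124* 124*
241 129   32   29   25   22   26   36o  53o  55o  55o  55o  52   50   44   38   41   48   35   19   43  114* 129* 129* 128* 128* 127*
242 129   35   33   31   28   30   36   50   54o  53o  56   55   55   54   52   67   73   45   31   75  124* 129* 127* 127* 127* 128*
243 129   39   37   36   33   31   33   39   47   45o  54   54   55   53   58   88   79   49   49  109* 128* 128* 127* 127* 127* 127*
```

>>> {"fn": "step_arm", "kwargs": {
  "moves": [
    [-30,-28,-10,0,0,0,10],
    [-65,-60,-20,0,0,-0.02,10],
    [-100,-93,-25,0,0,-0.04,10],
    [-135,-126,-25,0,0,-0.06,10],
    [-170,-158,-25,0,0,-0.08,10],
    [-205,-191,-25,0,0,-0.1,10],
    [-240,-224,-25,0,0,-0.12,10],
    [-275,-256,-25,0,0,-0.12,10]
  ]
}}

```text
clock: 9.1
tcp_pos: [0.5858, 0.0233, 0.2645]
orientation: [-0.45, -3.106, 0.001]
contact_force: [0.9, 0.2, -0.8]
grip_width: 0.0146
gripper_force: 78.6
```

>>> {"fn": "step_arm", "kwargs": {
  "moves": [
    [-30,-28,0,0,0,0,10],
    [-65,-60,0,0,0,0,10],
    [-95,-90,0,0,0,0,10],
    [-115,-110,0,0,0,0,10],
    [-125,-118,0,0,0,0,10],
    [-125,-118,0,0,0,0,10],
    [-125,-118,0,0,0,0,10]
  ]
}}

```text
clock: 9.8
tcp_pos: [0.672, -0.1204, 0.2656]
orientation: [-0.446, -3.108, -0.002]
contact_force: [-0.6, 0.6, -1.2]
grip_width: 0.0149
gripper_force: 78.6
```

```bash
python3 - <<'E'
from h import *
o=r.get_obs(); M=R.from_rotvec(o['orientation']).as_matrix(); t=o['tcp_pos']; print(t,M.round(4).tolist(),np.rad2deg(np.arctan2(M[1,0],M[0,0])),o['contact_force'],o['joints'].round(2))
f=grab('wrist'); np.savez('w3.npz',**f); print(f['C'],proj(f,[.59,-.1115,.12]))
u,v=proj(f,[.59,-.1115,.12])[0].astype(int); x0,y0=max(u-100,0),max(v-75,0); print(x0,y0); save(f,'w3.png',(x0,y0,x0+200,y0+150),4)
E
```

```text
[ 0.67196619 -0.12035702  0.26564173] [[-0.9596, 0.2814, -0.0015], [0.2814, 0.9596, 0.0016], [0.0019, 0.0011, -1.0]] 163.65567920109055 [-0.59450058  0.5658488  -1.1790836 ] [ 0.64  0.6  -0.86  1.45  0.46  1.3   1.03]
[ 0.60716158 -0.10165977  0.4083904 ] [[238.53444849  85.14963831]]
138 10
```

View pics/w3.png

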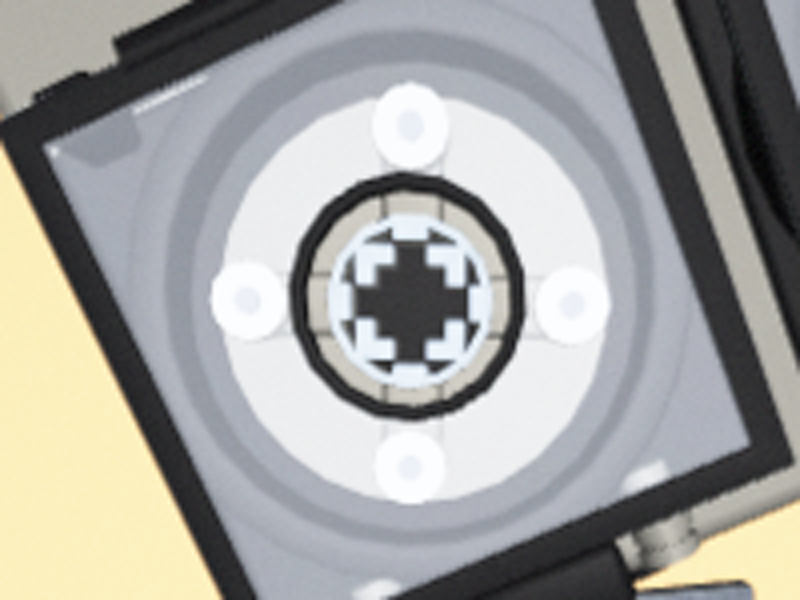

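The crop shows the hub ring centred at (411,300), inside the hole of the shut cover. The rollers at (248,300), (572,304), (410,124) and (410,467) line up with the image axes, so the key's yaw already matches the slots.

```bash
python3 - <<'E'
from h import *
f=dict(np.load('w3.npz')); o=r.get_obs(); M=R.from_rotvec(o['orientation']).as_matrix(); t=o['tcp_pos']
px=lambda u,v:(138+u/4-.375,10+v/4-.375)
hub=ray(f,px(411,300),.12)[0]; print('hub',hub)
a,b,c,d=[ray(f,px(*q),.121)[0] for q in [(248,300),(572,304),(410,124),(410,467)]]
ang=lambda p:np.rad2deg(np.arctan2(p[1],p[0]))%90
print(ang(b-a),ang(d-c),'tool',ang(M[:,0]),(a+b)/2,(c+d)/2,np.hypot(*(b-a)[:2]),np.hypot(*(d-c)[:2]))
# wing in wrist image: orientation & centre by depth
P=pts(f); m=(P[...,2]>.275)&(P[...,2]<.31)&(np.hypot(P[...,0]-t[0],P[...,1]-t[1])<.045)
q=P[m]; l=(q-t)@M; print('wing local',len(q)); 
import collections
top=np.abs(l[:,1])<.009; print(np.percentile(l[top],[2,50,98],axis=0).round(4).tolist())
A=np.c_[l[top][:,:2],np.ones(top.sum())]; print('top plane',np.linalg.lstsq(A,l[top][:,2],rcond=None)[0])
print('hub rel to TCP in tool mm',M.T@(hub-t)*1000)
E
```

```text
hub [ 0.59003346 -0.10980739  0.12      ]
73.08399936934983 73.03359355152264 tool 73.70757219154024 [ 0.5904368  -0.11009769  0.121     ] [ 0.59033668 -0.11008393  0.121     ] 0.07143113600538409 0.0718143737331977
wing local 7316
[[-0.0262, -0.0085, -0.0375], [0.0053, -0.0004, -0.0233], [0.0297, 0.0083, -0.0136]]
top plane [ 0.06244092 -0.15250224 -0.02456768]
hub rel to TCP in tool mm [ 81.30982536 -13.42335997 146.22147924]
```

```bash
python3 - <<'E'
from h import *
f=dict(np.load('w3.npz')); o=r.get_obs(); M=R.from_rotvec(o['orientation']).as_matrix(); t=o['tcp_pos']
P=pts(f); l=(P-t)@M
m=(abs(l[...,1])<.006)&(abs(l[...,0])<.032)&(l[...,2]<-.015)&(l[...,2]>-.035)
for a in np.arange(-.032,.034,.004):
    q=l[m&(l[...,0]>=a)&(l[...,0]<a+.004)]
    print(round(a+.002,3),len(q),np.median(q,axis=0).round(4) if len(q) else '')
E
```

```text
-0.03 34 [-0.0285  0.     -0.0224]
-0.026 166 [-0.0257 -0.0002 -0.0232]
-0.022 213 [-0.0219  0.     -0.0234]
-0.018 215 [-0.0179  0.     -0.0234]
-0.014 202 [-0.0139 -0.0004 -0.0235]
-0.01 217 [-0.0099  0.     -0.0234]
-0.006 218 [-0.006   0.     -0.0235]
-0.002 224 [-0.002  -0.     -0.0235]
0.002 244 [ 0.0021 -0.     -0.0235]
0.006 249 [ 0.0061 -0.     -0.0234]
0.01 251 [ 0.01   -0.     -0.0235]
0.014 249 [ 0.014  -0.     -0.0234]
0.018 256 [ 0.018  -0.     -0.0235]
0.022 276 [ 0.0219 -0.0001 -0.0235]
0.026 290 [ 0.0262 -0.0001 -0.0232]
0.03 254 [ 0.0292 -0.0003 -0.0205]
0.034 0
```

>>> {"fn": "step_arm", "kwargs": {
  "moves": [
    [25,-4,0,0,0,0,10],
    [50,-8,15,0,0,0,10],
    [70,-12,35,0,0,0,10],
    [81,-14,55,0,0,0,10],
    [81,-14,60,0,0,0,10],
    [81,-14,60,0,0,0,10],
    [81,-14,60,0,0,0,10],
    [81,-14,60,0,0,0,10]
  ]
}}

```text
clock: 10.65
tcp_pos: [0.5924, -0.1127, 0.2075]
orientation: [0.449, 3.107, 0.001]
contact_force: [-0.1, 0.4, -0.7]
grip_width: 0.0142
gripper_force: 78.6
```

```bash
python3 - <<'E'
from h import *
o=r.get_obs(); t=o['tcp_pos']; M=R.from_rotvec(o['orientation']).as_matrix(); print(t,M[:,2],np.rad2deg(np.arctan2(M[1,0],M[0,0])),o['contact_force'],totool(np.array([.5902,-.1107,.185])-t)*1000)
tip=t+M[:,2]*.0635; print('tip',tip)
E
```

```text
[ 0.5923754  -0.11266207  0.20748312] [ 2.17634798e-03  2.42193867e-04 -9.99997602e-01] 163.5368929517081 [-0.10814169  0.42418497 -0.70625683] [ 2.68763742  1.24604021 22.47880461]
tip [ 0.5925136  -0.11264669  0.14398327]
```

>>> {"fn": "step_arm", "kwargs": {
  "moves": [
    [2.7,1.2,0,0,0,0,10],
    [2.7,1.2,10,0,0,0,10],
    [2.7,1.2,20,0,0,0,10],
    [2.7,1.2,20,0,0,0,10],
    [2.7,1.2,20,0,0,0,10]
  ]
}}

```text
clock: 11.15
tcp_pos: [0.5885, -0.1113, 0.1856]
orientation: [-0.45, -3.108, -0.0]
contact_force: [0.8, 0.1, -1.2]
grip_width: 0.0148
gripper_force: 78.6
```

```bash
python3 - <<'E'
from h import *
o=r.get_obs(); t=o['tcp_pos']; print(t,o['contact_force'],totool(np.array([.5902,-.1107,.185])-t)*1000)
f=grab('scene'); np.savez('s4.npz',**f); u,v=proj(f,t-[0,0,.06])[0].astype(int); print(u,v); save(f,'s4.png',(u-50,v-45,u+50,v+30),8)
E
```

```text
[ 0.58850214 -0.11133775  0.18562902] [ 0.8485498   0.07548216 -1.17839363] [-1.4478348   1.09334434  0.62728937]
213 167
```

View pics/s4.png

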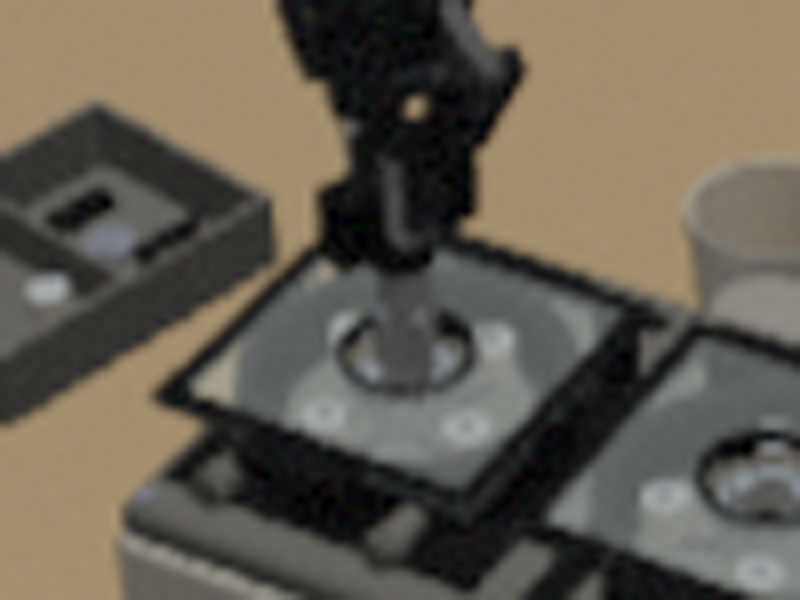

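The key's steel end is inside the cover hole at crop (405,350), laterally centred between the rollers. I'll average some readings, because the measured TCP seems noisy.

```bash
python3 - <<'E'
from h import *
T=[]
for i in range(10):
    r.grab_frame('top'); o=r.get_obs(); T.append(np.r_[o['tcp_pos']*1000,np.array(o['orientation'])/np.pi*180])
T=np.array(T); print(T.round(2)); t=T.mean(0)[:3]/1000; print(t,totool(np.array([.5902,-.1107,.185])-t)*1000)
E
```

```text
[[ 5.8901e+02 -1.1126e+02  1.8638e+02  2.5810e+01  1.7813e+02  2.0000e-02]
 [ 5.8905e+02 -1.1126e+02  1.8652e+02  2.5810e+01  1.7812e+02  1.0000e-02]
 [ 5.8909e+02 -1.1127e+02  1.8659e+02  2.5810e+01  1.7811e+02  1.0000e-02]
 [ 5.8910e+02 -1.1133e+02  1.8664e+02  2.5820e+01  1.7810e+02  0.0000e+00]
 [ 5.8902e+02 -1.1132e+02  1.8661e+02  2.5820e+01  1.7811e+02 -0.0000e+00]
 [ 5.8899e+02 -1.1134e+02  1.8654e+02  2.5820e+01  1.7811e+02 -0.0000e+00]
 [ 5.8893e+02 -1.1135e+02  1.8652e+02  2.5820e+01  1.7812e+02 -1.0000e-02]
 [ 5.8893e+02 -1.1131e+02  1.8649e+02  2.5810e+01  1.7812e+02 -1.0000e-02]
 [ 5.8888e+02 -1.1135e+02  1.8642e+02  2.5820e+01  1.7813e+02 -1.0000e-02]
 [ 5.8888e+02 -1.1135e+02  1.8641e+02  2.5820e+01  1.7813e+02 -0.0000e+00]]
[ 0.58898753 -0.11131341  0.18651212] [-0.98812632  0.93243974  1.51228821]
```

>>> {"fn": "step_arm", "kwargs": {
  "moves": [
    [-1,0.9,0,0,0,0,10],
    [-1,0.9,1,0,0,0,10],
    [-1,0.9,2,0,0,0,10],
    [-1,0.9,3,0,0,0,10],
    [-1,0.9,4,0,0,0,10],
    [-1,0.9,5,0,0,0,10],
    [-1,0.9,5,0,0,0,10],
    [-1,0.9,5,0,0,0,10]
  ]
}}

```text
clock: 12.5
tcp_pos: [0.59, -0.1107, 0.1813]
orientation: [-0.45, -3.109, -0.0]
contact_force: [-0.0, 0.3, -0.8]
grip_width: 0.0145
gripper_force: 78.6
```

Position is on target and the force is nil, with the tip about 2 mm inside the mouth. I'll continue down.

>>> {"fn": "step_arm", "kwargs": {
  "moves": [
    [0,0,1,0,0,0,10],
    [0,0,2,0,0,0,10],
    [0,0,3,0,0,0,10],
    [0,0,4,0,0,0,10],
    [0,0,5,0,0,0,10],
    [0,0,6,0,0,0,10],
    [0,0,6,0,0,0,10],
    [0,0,6,0,0,0,10]
  ]
}}

```text
clock: 13.3
tcp_pos: [0.59, -0.1107, 0.1753]
orientation: [-0.45, -3.109, -0.0]
contact_force: [0.5, 0.1, -1.4]
grip_width: 0.0146
gripper_force: 78.6
```

>>> {"fn": "step_arm", "kwargs": {
  "moves": [
    [0,0,1.5,0,0,0,10],
    [0,0,3,0,0,0,10],
    [0,0,4.5,0,0,0,10],
    [0,0,6,0,0,0,10],
    [0,0,7,0,0,0,10],
    [0,0,8,0,0,0,10],
    [0,0,8,0,0,0,10],
    [0,0,8,0,0,0,10]
  ]
}}

```text
clock: 14.1
tcp_pos: [0.59, -0.1107, 0.1672]
orientation: [-0.45, -3.109, -0.0]
contact_force: [0.2, 0.6, -1.8]
grip_width: 0.0146
gripper_force: 78.6
```

>>> {"fn": "step_arm", "kwargs": {
  "moves": [
    [0,0,1,0,0,0,10],
    [0,0,2,0,0,0,10],
    [0,0,3,0,0,0,10],
    [0,0,4,0,0,0,10],
    [0,0,4,0,0,0,10]
  ]
}}

```text
clock: 14.6
tcp_pos: [0.5902, -0.1107, 0.1637]
orientation: [0.451, 3.109, -0.0]
contact_force: [-1.1, 0.1, 5.1]
grip_width: 0.0147
gripper_force: 79.4
```

>>> {"fn": "step_arm", "kwargs": {
  "moves": [
    [0,0,1,0,0,0,10],
    [0,0,2,0,0,0,10],
    [0,0,3,0,0,0,10],
    [0,0,4,0,0,0,10],
    [0,0,4,0,0,0,10],
    [0,0,4,0,0,0,10]
  ]
}}

```text
clock: 15.2
tcp_pos: [0.5905, -0.1107, 0.1608]
orientation: [0.451, 3.108, -0.001]
contact_force: [-4.7, 0.4, 12.9]
grip_width: 0.0149
gripper_force: 80.7
```

>>> {"fn": "step_arm", "kwargs": {
  "moves": [
    [0,0,1,0,0,0,10],
    [0,0,2,0,0,0,10],
    [0,0,3,0,0,0,10],
    [0,0,3,0,0,0,10],
    [0,0,3,0,0,0,10]
  ]
}}

```text
clock: 15.7
tcp_pos: [0.5911, -0.1106, 0.1605]
orientation: [0.451, 3.107, -0.003]
contact_force: [-10.2, 0.2, 31.7]
grip_width: 0.0147
gripper_force: 83.4
```

```bash
python3 - <<'E'
from h import *
f=grab('wrist'); P=pts(f); o=r.get_obs(); M=R.from_rotvec(o['orientation']).as_matrix(); t=o['tcp_pos']; l=(P-t)@M
m=(abs(l[...,1])<.006)&(abs(l[...,0])<.025)&(l[...,2]<-.01)&(l[...,2]>-.035)
print(t,M[:,2],o['contact_force'],'wing top world z',np.median(P[m][:,2]),'expect pressed',.098+.087)
f=grab('scene'); save(f,'s5.png',(150,100,270,190),6)
E
```

```text
[ 0.59107775 -0.1106638   0.16050207] [ 0.00220478 -0.00256043 -0.99999429] [-10.71503609  -0.36957457  31.91513732] wing top world z 0.18458050806983897 expect pressed 0.185
```

View pics/s5.png

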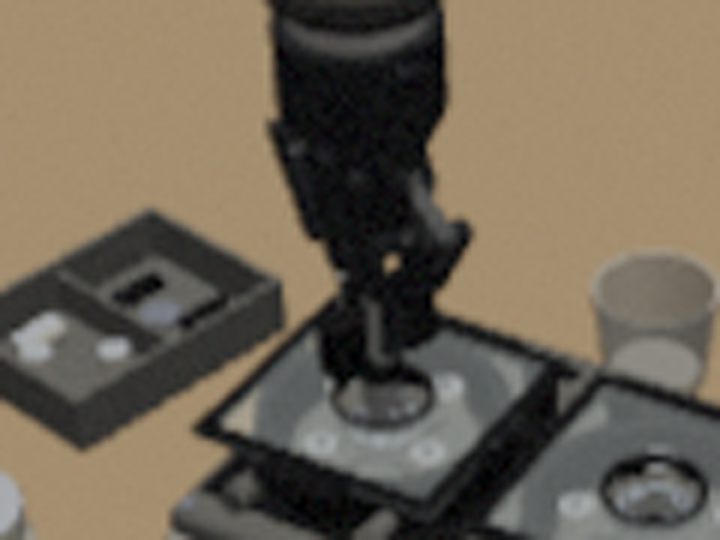

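The key is down on its stop: the last 19 N moved it only 0.3 mm, and the wing top is at 184.6 mm against 185 expected. The picture shows the cover shut and the key seated at (385,395). I'll ease the push to about 20 N and hand in.

>>> {"fn": "step_arm", "kwargs": {
  "moves": [
    [0,0,-1,0,0,0,10],
    [0,0,-1.5,0,0,0,10],
    [0,0,-1.5,0,0,0,10]
  ]
}}

```text
clock: 16.1
tcp_pos: [0.5908, -0.1106, 0.1606]
orientation: [0.451, 3.107, -0.002]
contact_force: [-6.9, 0.5, 22.1]
grip_width: 0.0148
gripper_force: 81.9
```

```bash
python3 -c "
from bench import r
print(r.hand_in())"
```

```text
the job is handed in; nothing more can be done
None
```

The job is handed in: the cover is shut, and the priming key is seated in the hub, still gripped and held pressed on its stop with about 22 N, at 16 s on the robot's clock.

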